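Moisture reading on a carving panel

ROBOT

A 6-joint arm with a two-finger parallel gripper is mounted at the origin on the work surface. World frame = base frame: x ahead of the robot, y to its left, z up, the work surface at z = 0. Lengths are in m, angles in degrees, forces in N, time in s.
With the tool pointing down it reaches from about 0.375 to 0.9 m from the base axis. Payload 3.1 kg.
Tool frame: the origin (TCP) lies at the very end of the fingers, on their centre line; the grasp point (between the pads) lies behind it (bot.grip_depth is the z of the grasp point in the tool frame, in m); z points along the fingers, y is the direction in which the jaws open and shut (so a half turn about z gives the same grasp; the last joint's range is limited). The gripper opens to 87 mm and grips with 3 to 60 N. Pads are 19 mm wide; open, the fingers measure 117 mm over their backs; the gripper's body (75 mm by 190 mm) begins 51 mm behind the grasp point.
Start: joints at [60.132, 30.224, 82.088, -0, 67.689, -10.227], TCP at [0.21, 0.589, 0.223] pointing down, gripper open.
Joint ranges: [-176.69, 176.69], [-43.24, 126.21], [12.49, 139.97], [-82, 262], [0, 151.66], [-163.58, 163.58]. Speed limits (degrees/s): [159.86, 159.86, 180, 180, 180, 180].

INTERFACE

Orientations are given as a 3x3 rotation matrix whose columns are the frame's x, y, z axes.
In Python, from rig import bot, vision gives the robot as it stands. The module is installed in compiled form; this text tells all that it offers.
- The arm moves only by the shell command python3 -m jog 'ROWS'. ROWS is JSON, a list of rows, each a list of 3 entries, a list of its own where there are three numbers: the shift along the tool's x, y, z in mm, then the turn, a rotation vector about the tool's x, y, z in degrees, then the closure, from 0 (fully open) to 1 (shut). In form: [[[dx, dy, dz], [wx, wy, wz], fingers], ...]. A call has 1 to 12 rows; each row is the pose to reach, as a shift and turn from the pose commanded when the call began, along the tool's axes at that moment; what a row does not reach only later rows make up. A row lasts 1/12 s, in which the tool goes at most 41.7 mm and 7.16 degrees, less where a joint would pass 70% of its speed; a pose out of reach is approached as far as the arm can. A call with a gripper value outside its range is refused whole. The fingers move at their own pace and stop on an object; the grip force is fixed at half the most. Time passes only in rows, so rows that repeat a pose let the fingers close. It gives the time, the measured TCP pose, the force and the opening at its end, in the units of the state.
- bot.read_state(): the state, without advancing time (a new reading comes with each control period).
- vision.capture(name): name is "scene" or "top"; returns the picture (400x640x3 uint8, red, green, blue); there is no depth.
- vision.camera_info(name): a dict with "intrinsics" (3x3 intrinsics, pixels), "camera_from_world" (4x4, takes a point from world to camera coordinates). Camera axes: x right, y up, looking along -z (the intrinsics and any distortion apply to the point x, -y, -z); pixel columns grow to the right and rows downward; lengths in m; the calibration is good to about 2 mm. A picture is of the moment at which its call begins. camera_info takes no time and is no camera call.
- bot.hand_in(): hands the job in, once; it reports no verdict.
The state is a dict: "time_s": time; "joint_positions": joint angles; "qvel": joint speeds; "tau": joint torques, N m; "position": TCP position; "tcp_rot": TCP orientation; "force": force on the tool from outside, world axes, zero at the start; "moment": the same for the moment, N m; "opening": opening from 0.0 (shut) to 1.0 (fully open).
Only numpy, scipy, OpenCV 4.12 (cv2) and the standard library are available. Lean on these libraries where they do the work, as an engineer would, in place of code of your own. Each camera call takes 0.05 s, during which the arm holds its last target. There are 200 camera calls.

TASK

Take a moisture reading on the carving panel: pull the top drawer of the small chest open by its handle, lift out the grey hand-held moisture meter, and set its spring foot squarely on the cross pencilled on the sloping panel, centred on the crossing, flat against the slope, with the meter's long side along the long pencil line (the grain; either end may point uphill). Press only lightly, so that the spring foot is about half pushed in, and finish like that: your job ends while you are still holding the meter pressed on the cross, not set down or let go. Leave the sanding block in the drawer and do not knock the mallet, the gouge or the glue bottle.

Things in the scene. Friction and masses are not known exactly. Their poses are not given: they have to be found in the camera images.
- chest_drawer0_handle (a point): Middle of the round steel bar handle (11 mm thick, 120 long, level) of the top drawer of a brown wooden bench chest (300 mm deep, 300 wide, 164 high) with pale fronts facing the robot. The bar's centre is 35 mm in front of the drawer's front and 38 mm below the chest's top; posts join it 51 mm either side of the middle. x points into the chest, y along the bar, z up; it opens along -x.
- chest_drawer0 (a joint): Top drawer's pull-out, m: 0 shut, 0.21 at its stop; starts at 0 to 0.015; about 1 N of friction. Inside: floor 92 mm above the bench, 258 mm wide, 255 mm long; its sides end 142 mm and its front 152 mm above the bench. The meter lies near the front: 0.18 or more brings all of it out from under the chest's top.
- meter: Hand-held moisture meter: grey plastic box 110 mm long (x), 50 wide (y), 48 high over all (z), 0.25 kg; display and three buttons on top, ribbed long sides to hold it by. Lies display up in the top drawer, left or right half, about in line with the slide. Origin: centre of the underside of its spring foot when out; the housing spans 8 to 48 mm above that.
- foot (a joint): How far the meter's black spring foot is pushed into the housing, m: 0 out, 0.004 half in, 0.008 fully in (the housing then touches). It starts to give at about 3.6 N and takes about 7.6 N half in and 11.6 N fully in. The meter's own weight alone does not push it in.
- foot_face (a point): Centre of the flat underside of the meter's spring foot (a black plate 64 mm by 40 mm under the middle of the housing); axes as the meter's. The foot stays level with the housing and moves along the meter's z.
- mark (a point): Crossing of the pencilled cross on the top face of the panel. x points up the slope along the 180 mm pencil line (the grain), y level along the 110 mm pencil line, z straight out of the face, which slopes 15 degrees from level and rises away from the robot. The crossing is about 100 mm above the bench.
- blank: The carving panel, pale wood 230 mm (along the slope) by 170 mm by 28 mm, fixed on a sloping board with a ledge at its lower edge that stands 7 mm lower than the panel's face. Origin: centre of its underside, axes as for the mark.
- block: Cork sanding block, 100 by 56 by 30 mm, beside the meter in the top drawer; origin: centre of its underside. Leave it in the drawer.
- mallet: Round carver's mallet of brown wood standing on its head on the left, nearer the robot than the glue bottle, 232 mm high, 92 mm across; origin: centre of its underside. Leave alone.
- gouge: Carving gouge lying on the bench to the right of the sloping board, 250 mm long along its x (blade to +x), 30 mm thick; origin on the bench under its middle. Leave alone.
- glue: White glue bottle standing to the left of the chest, 170 mm high, 60 mm across; origin: centre of its underside. Leave alone.

How it is judged (in metres and radians):
On the way, in this order (a step that is already met when the one before it is completed fails the run):
1. the top drawer is pulled open, the fingers on it (value of joint chest_drawer0 above 0.12 m and contact force between the fingers and chest_drawer0 above 0.3 N), for 0.05 s.
2. the meter is lifted out of the drawer in the fingers (height (world z) of meter above 0.155 m and contact force between the fingers and meter above 1 N), for 0.1 s.
At the end, for the whole second after the job is handed in: Still held between the fingers, at rest: foot centre within 12 mm of the crossing, meter flat on the panel within 4 degrees, long side within 8 degrees of the long line (either way round), foot pushed in 1 to 7.5 mm with 3.5 to 16 N; the sanding block still down in the drawer (distance between foot_face and mark below 0.012 m and angle between the z axis of meter and the z axis of mark, either way round below 0.07 rad and angle between the x axis of meter and the x axis of mark, either way round below 0.14 rad and value of joint foot between 0.001 and 0.0075 m and contact force between meter and blank between 3.5 and 16 N and contact force between the fingers and meter above 1 N and z of the grasp point in the frame of meter below 0.055 m and linear speed of meter below 0.02 m/s and height (world z) of block below 0.12 m); the arm keeps its last pose, push and grip.
It fails at once if the meter is pressed on the panel with more than 25 N (contact force between meter and blank above 25 N).
It fails at once if the sanding block is lifted out of the drawer (height (world z) of block above 0.12 m).
It fails at once if the mallet, the gouge or the glue bottle is pushed more than 30 mm or tipped over (distance of any of mallet, gouge, glue from where it was at the start of the episode above 0.03 m or angle between any of mallet, glue's own z axis and vertical above 0.5 rad).
It also fails if it takes over 61 s, if anything falls off the work surface, if the arm or the gripper's body presses on something with over 40 N, if the wrist force passes 120 N, or if a joint passes its speed limit or range.

## Working session

There is one attempt and no reset: what is moved stays moved. The work goes in short steps, Python scripts to look and compute and a shell command to move; the robot and the scene stay as the last step left them, time stands still between calls to the robot, and variables do not carry over. Pictures are saved under pics/ and viewed, about 8 in all and at most 12, crops included, and the job is handed in when it is done.

```bash
mkdir -p pics
cat > h.py <<'E'
import numpy as np, cv2
from rig import bot, vision
def snap(cam,name,crop=None,scale=1):
    im=vision.capture(cam); np.save(f'pics/{name}.npy',im)
    if crop: r0,r1,c0,c1=crop; im=im[r0:r1,c0:c1]
    im=cv2.resize(im,None,fx=scale,fy=scale,interpolation=cv2.INTER_CUBIC) if scale!=1 else im
    cv2.imwrite(f'pics/{name}.png',im[:,:,::-1]); return im
def ray(cam,u,v):
    i=vision.camera_info(cam);K=np.array(i['intrinsics']);T=np.array(i['camera_from_world'])
    d=np.linalg.inv(K)@[u,v,1]; d=np.array([d[0],-d[1],-d[2]])
    R=T[:3,:3]; return -R.T@T[:3,3], R.T@d/np.linalg.norm(d)
def onz(cam,u,v,z):
    o,d=ray(cam,u,v); return o+d*(z-o[2])/d[2]
def tri(a,b):
    (o1,d1),(o2,d2)=ray(*a),ray(*b)
    s=np.linalg.lstsq(np.c_[d1,-d2],o2-o1,rcond=None)[0]
    p,q=o1+s[0]*d1,o2+s[1]*d2; return (p+q)/2,np.linalg.norm(p-q)*1000
def proj(cam,p):
    i=vision.camera_info(cam);K=np.array(i['intrinsics']);T=np.array(i['camera_from_world'])
    c=T[:3,:3]@p+T[:3,3]; q=K@[c[0],-c[1],-c[2]]; return q[:2]/q[2]
E
python3 - <<'E'
from h import *
np.set_printoptions(precision=4,suppress=True)
a=snap('scene','s0');b=snap('top','t0')
for c in('scene','top'):
    i=vision.camera_info(c);print(i)
    print(ray(c,320,200))
print(bot.read_state(),bot.grip_depth)
E
```

```text
{'intrinsics': array([[464.4856,   0.    , 324.2661],
       [  0.    , 464.4856, 198.2069],
       [  0.    ,   0.    ,   1.    ]]), 'camera_from_world': array([[ 0.7429,  0.6694,  0.0015, -0.4072],
       [-0.4646,  0.514 ,  0.7211,  0.2178],
       [ 0.4819, -0.5364,  0.6929, -2.0428],
       [ 0.    ,  0.    ,  0.    ,  1.    ]])}
(array([ 1.3881, -0.9351,  1.259 ]), array([-0.4869,  0.5282, -0.6956]))
{'intrinsics': array([[470.8423,   0.    , 319.8016],
       [  0.    , 470.8423, 195.7125],
       [  0.    ,   0.    ,   1.    ]]), 'camera_from_world': array([[-0.0176, -0.9998, -0.0067, -0.0326],
       [ 0.9977, -0.018 ,  0.0656, -0.5889],
       [-0.0657, -0.0055,  0.9978, -1.532 ],
       [ 0.    ,  0.    ,  0.    ,  1.    ]])}
(array([ 0.4864, -0.0516,  1.5671]), array([ 0.0566,  0.0052, -0.9984]))
{'time_s': 0.1, 'joint_positions': array([ 60.133 ,  30.2747,  82.1484,   0.0012,  67.6877, -10.2271]), 'qvel': array([ 0.0443, -0.1275, -0.113 , -0.0695,  0.1518,  0.1128]), 'tau': array([ -0.0006, -44.0985, -17.715 ,   0.0635,   0.0534,  -0.    ]), 'position': array([0.2097, 0.5881, 0.2217]), 'tcp_rot': array([[-0.9418,  0.3361, -0.001 ],
       [ 0.3361,  0.9418, -0.0017],
       [ 0.0004, -0.0019, -1.    ]]), 'force': array([ 0.2944,  0.6702, -0.2528]), 'moment': array([-0.0276,  0.0033, -0.0008]), 'opening': 1.0041564315501523} -0.0187
```

View pics/s0.png

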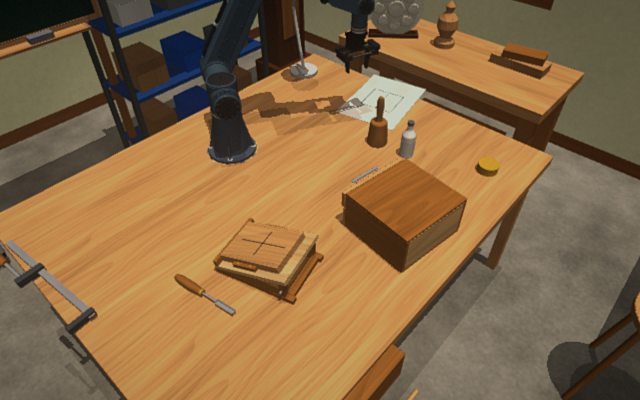

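View pics/t0.png

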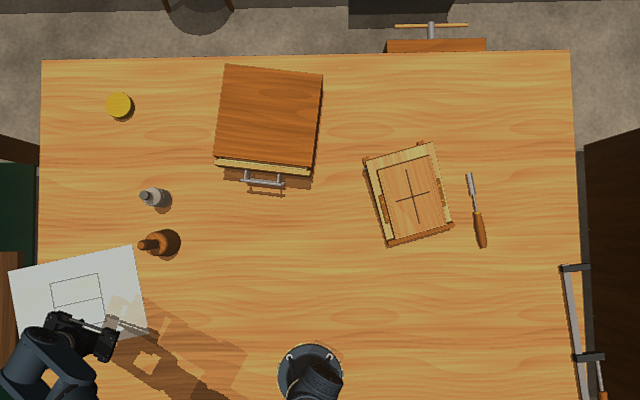

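The scene picture shows the handle at about (365,174) and the cross at (265,243). In the top picture the handle is at (263,180), the cross at (414,192), the mallet at (160,243), the glue at (155,197) and the gouge at (477,210). Next I'll enlarge these for accurate pixels.

Run:
```python
from h import *
s=np.load('pics/s0.npy');t=np.load('pics/t0.npy')
def c(im,r,u,w=80,h=60,f=5): return cv2.resize(im[r:r+h,u:u+w],None,fx=f,fy=f,interpolation=cv2.INTER_CUBIC)
g=np.vstack([np.hstack([c(t,145,225),c(t,162,374)]),np.hstack([c(s,150,330),c(s,215,225)])])
cv2.imwrite('pics/c0.png',g[:,:,::-1])
```

```text
(no output)
```

View pics/c0.png

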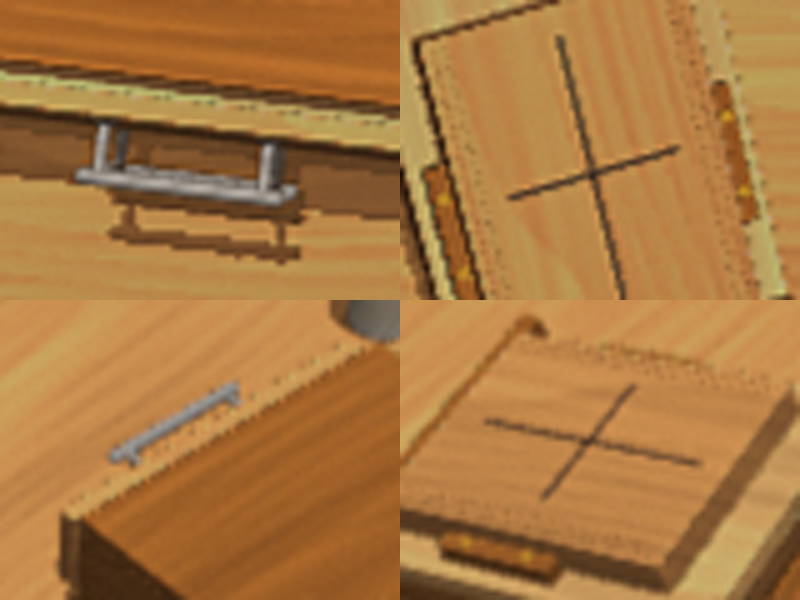

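Run:
```python
from h import *
np.set_printoptions(precision=4,suppress=True)
L=tri(('top',240.3,179.8),('scene',377.2,167.3)); R=tri(('top',284.2,183.6),('scene',351.9,181.2))
print('handle',L,R,(L[0]+R[0])/2, np.linalg.norm(L[0]-R[0]))
d=L[0]-R[0];d[2]=0; d/=np.linalg.norm(d); print('bar dir',d,np.degrees(np.arctan2(d[1],d[0]))-90)
C=tri(('top',412.1,196.5),('scene',262.3,242.9));U=tri(('top',405.7,169.1),('scene',284.5,247.3))
A=tri(('top',395.7,201.3),('scene',271.5,231.7));B=tri(('top',429.5,191.5),('scene',253.3,254.1))
for n,k in zip('CUAB',(C,U,A,B)): print(n,k)
print(np.linalg.norm(U[0]-C[0]),np.linalg.norm(A[0]-B[0]))
u=U[0]-C[0];v=A[0]-B[0];print('yaw',np.degrees(np.arctan2(u[1],u[0])),np.degrees(np.arctan2(v[1],v[0]))-90,'slope',np.degrees(np.arcsin(u[2]/np.linalg.norm(u))))
# fixed height check
print(onz('top',412.1,196.5,.1),onz('scene',262.3,242.9,.1))
for e in((240.3,179.8),(284.2,183.6)):print(onz('top',*e,.128))
for e in((377.2,167.3),(351.9,181.2)):print(onz('scene',*e,.128))
```

```text
handle (array([0.6353, 0.2007, 0.1262]), np.float64(1.704564736105529)) (array([0.621 , 0.0656, 0.1365]), np.float64(3.8560785357984138)) [0.6281 0.1332 0.1314] 0.13623468859513108
bar dir [0.1059 0.9944 0.    ] -6.078381520747428
C (array([ 0.5748, -0.3313,  0.102 ]), np.float64(1.2774021986047386))
U (array([ 0.6579, -0.3095,  0.1268]), np.float64(1.2929782698983394))
A (array([ 0.5614, -0.2789,  0.1033]), np.float64(0.8677291352048756))
B (array([ 0.5897, -0.3845,  0.1052]), np.float64(0.4748532693620196))
0.08950659832396131 0.1094206612729248
yaw 14.690335268469264 15.034731102036247 slope 16.10062576239766
[ 0.5753 -0.3312  0.1   ] [ 0.5729 -0.3307  0.1   ]
[0.6345 0.1998 0.128 ]
[0.6203 0.065  0.128 ]
[0.637  0.1996 0.128 ]
[0.6164 0.0748 0.128 ]
```

```bash
cat >> h.py <<'E'
from scipy.spatial.transform import Rotation as Ro
def down(yaw_y,slope=0,mark=0):
    "tool z down (or against the sloping face), tool y at world yaw yaw_y deg"
    a=np.radians(yaw_y); y=np.array([np.cos(a),np.sin(a),0])
    if slope:
        m,s=np.radians(mark),np.radians(slope); z=np.array([np.sin(s)*np.cos(m),np.sin(s)*np.sin(m),-np.cos(s)])
        y=y-z*(y@z); y/=np.linalg.norm(y)
    else: z=np.array([0,0,-1.])
    return np.c_[np.cross(y,z),y,z]
def plan(p,R):
    s=bot.read_state(); C=np.array(s['tcp_rot'])
    print('at',s['position'].round(4),'t',s['time_s'],'F',np.array(s['force']).round(1),'open',round(s['opening'],3))
    print('shift mm',(C.T@(np.array(p)-s['position'])*1000).round(1),'turn',Ro.from_matrix(C.T@R).as_rotvec(degrees=True).round(1))
E
python3 - <<'E'
from h import *
print(onz('top',172,240,.02),onz('top',150,243,.23),onz('top',142,195,.17))
plan([.21,.588,.34],down(70.3))
plan([.624,.133,.34],down(-6))
E
```

```text
[0.45143398 0.44416648 0.02      ] [0.44879689 0.43932219 0.23      ] [0.5900409 0.4861245 0.17     ]
at [0.2097 0.5881 0.2217] t 0.1 F [ 0.3  0.7 -0.3] open 1.004
shift mm [  -0.3   -0.2 -118.3] turn [-0.1 -0.   0.1]
at [0.2097 0.5881 0.2217] t 0.1 F [ 0.3  0.7 -0.3] open 1.004
shift mm [-543.1 -289.6 -118. ] turn [-0.1  0.1 76.4]
```

```bash
python3 -m jog '[[[0,0,-40],[0,0,0],0.63],[[0,0,-80],[0,0,0],0.63],[[0,0,-118],[0,0,0],0.63],[[-36,-19,-118],[0,0,6],0.63],[[-72,-38,-118],[0,0,12],0.63],[[-108,-58,-118],[0,0,18],0.63],[[-144,-77,-118],[0,0,24],0.63],[[-180,-96,-118],[0,0,30],0.63],[[-216,-115,-118],[0,0,36],0.63],[[-252,-134,-118],[0,0,42],0.63],[[-288,-153,-118],[0,0,48],0.63],[[-324,-172,-118],[0,0,54],0.63]]'
python3 -c "
from h import *
plan([.624,.133,.3],down(-6))"
```

```text
time_s: 1.1
position: [0.4581, 0.3159, 0.3402]
tcp_rot: [[-0.277, 0.961, -0.001], [0.961, 0.277, -0.0], [-0.0, -0.001, -1.0]]
force: [0.4, 0.3, -0.1]
opening: 0.377
at [0.4581 0.3159 0.3402] t 1.1 F [ 0.4  0.3 -0.1] open 0.377
shift mm [-221.7  108.9   40.1] turn [-0.   0.  22.1]
```

```bash
python3 -m jog '[[[-37,18,0],[0,0,4],0.63],[[-74,36,0],[0,0,8],0.63],[[-111,54,0],[0,0,12],0.63],[[-148,72,10],[0,0,16],0.63],[[-185,90,20],[0,0,20],0.63],[[-222,109,40],[0,0,22],0.63],[[-222,109,70],[0,0,22],0.63],[[-222,109,100],[0,0,22],0.63],[[-222,109,125],[0,0,22],0.63],[[-222,109,140],[0,0,22],0.63],[[-222,109,140],[0,0,22],0.63]]'
python3 - <<'E'
from h import *
plan([.625,.133,.109],down(-6))
s=snap('scene','s1');t=snap('top','t1')
def c(im,r,u,w=80,h=60,f=5): return cv2.resize(im[r:r+h,u:u+w],None,fx=f,fy=f,interpolation=cv2.INTER_CUBIC)
cv2.imwrite('pics/c1.png',np.hstack([c(t,140,220,80,80),c(s,125,330,80,80)])[:,:,::-1])
E
```

```text
time_s: 2.02
position: [0.6212, 0.1349, 0.1955]
tcp_rot: [[0.099, 0.995, -0.01], [0.995, -0.099, -0.0], [-0.001, -0.01, -1.0]]
force: [-0.5, -0.0, -0.5]
opening: 0.367
at [0.6212 0.1349 0.1955] t 2.0167 F [-0.5 -0.  -0.5] open 0.367
shift mm [-1.4  4.9 86.5] turn [-0.6  0.1  0.3]
```

View pics/c1.png

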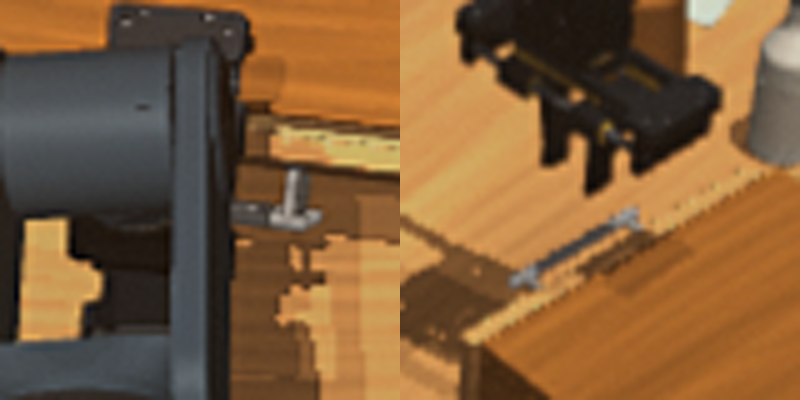

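```bash
python3 -c "
from h import *
print(proj('scene',[.627,.1335,.128]),'bar mid seen',330+(575-400)/5,125+250/5, proj('scene',bot.read_state()['position']))
plan([.625,.133,.109],down(-6))"
python3 -m jog '[[[-1,4,20],[-0.5,0,0.3],0.63],[[-1,4,40],[-0.5,0,0.3],0.63],[[-1,4,55],[-0.5,0,0.3],0.63],[[-1,4,70],[-0.5,0,0.3],0.63],[[-1,4,85],[-0.5,0,0.3],0.63],[[-1,4,85],[-0.5,0,0.3],0.63]]'
```

```text
[364.20108993 174.65347302] bar mid seen 365.0 175.0 [365.14805472 158.97613322]
at [0.6242 0.1354 0.2   ] t 2.1167 F [ 0.2 -0.4  1.2] open 0.373
shift mm [-2.3  1.1 91. ] turn [-0.1  0.   0.4]
time_s: 2.62
position: [0.6276, 0.1342, 0.1146]
tcp_rot: [[0.103, 0.995, 0.006], [0.995, -0.103, -0.001], [-0.0, 0.007, -1.0]]
force: [-0.5, -0.2, -0.3]
opening: 0.373
```

```bash
python3 -m jog '[[[0,0,5],[0,0,0],0.63],[[0,0,5],[0,0,0],1],[[0,0,5],[0,0,0],1],[[0,0,5],[0,0,0],1],[[0,0,5],[0,0,0],1],[[0,0,5],[0,0,0],1],[[0,0,5],[0,0,0],1]]'
```

```text
time_s: 3.2
position: [0.6288, 0.1341, 0.1114]
tcp_rot: [[0.104, 0.995, 0.01], [0.995, -0.104, -0.001], [0.0, 0.01, -1.0]]
force: [-0.8, -0.3, 3.2]
opening: 0.117
```

```bash
python3 -m jog '[[[0,-10,0],[0,0,0],1],[[0,-30,0],[0,0,0],1],[[0,-50,0],[0,0,0],1],[[0,-70,0],[0,0,0],1],[[0,-90,0],[0,0,0],1],[[0,-110,0],[0,0,0],1],[[0,-130,0],[0,0,0],1],[[0,-150,0],[0,0,0],1],[[0,-168,0],[0,0,0],1],[[0,-182,0],[0,0,0],1],[[0,-191,0],[0,0,0],1],[[0,-191,0],[0,0,0],1]]'
```

```text
time_s: 4.2
position: [0.4413, 0.1597, 0.1113]
tcp_rot: [[0.109, 0.994, 0.019], [0.994, -0.109, 0.01], [0.012, 0.018, -1.0]]
force: [1.7, 22.9, 9.1]
opening: 0.115
```

```bash
python3 -m jog '[[[0,0,0],[0,0,0],0.66],[[0,0,0],[0,0,0],0.64],[[0,0,0],[0,0,0],0.63],[[0,0,-40],[0,0,0],0.63],[[0,0,-80],[0,0,0],0.63],[[0,0,-120],[0,0,0],0.3],[[0,0,-160],[0,0,0],0],[[-40,0,-180],[0,0,0],0],[[-80,0,-180],[0,0,0],0],[[-120,0,-180],[0,0,0],0],[[-160,0,-180],[0,0,0],0],[[-200,0,-180],[0,0,0],0]]'
python3 -m jog '[[[-40,0,0],[0,0,0],0],[[-80,0,0],[0,0,0],0],[[-80,0,0],[0,0,0],0]]'
python3 - <<'E'
from h import *
s=snap('scene','s2');t=snap('top','t2')
def c(im,r,u,w=80,h=60,f=5): return cv2.resize(im[r:r+h,u:u+w],None,fx=f,fy=f,interpolation=cv2.INTER_CUBIC)
cv2.imwrite('pics/c2.png',np.hstack([c(t,140,205,100,150,4),c(s,120,300,100,150,4)])[:,:,::-1])
E
```

```text
time_s: 5.2
position: [0.4152, -0.047, 0.2889]
tcp_rot: [[0.104, 0.995, 0.009], [0.995, -0.104, -0.001], [-0.001, 0.009, -1.0]]
force: [0.6, 0.3, 1.0]
opening: 0.816
time_s: 5.45
position: [0.4079, -0.1322, 0.2889]
tcp_rot: [[0.112, 0.994, 0.009], [0.994, -0.112, -0.006], [-0.005, 0.01, -1.0]]
force: [0.4, 0.2, -0.1]
opening: 0.979
```

View pics/c2.png

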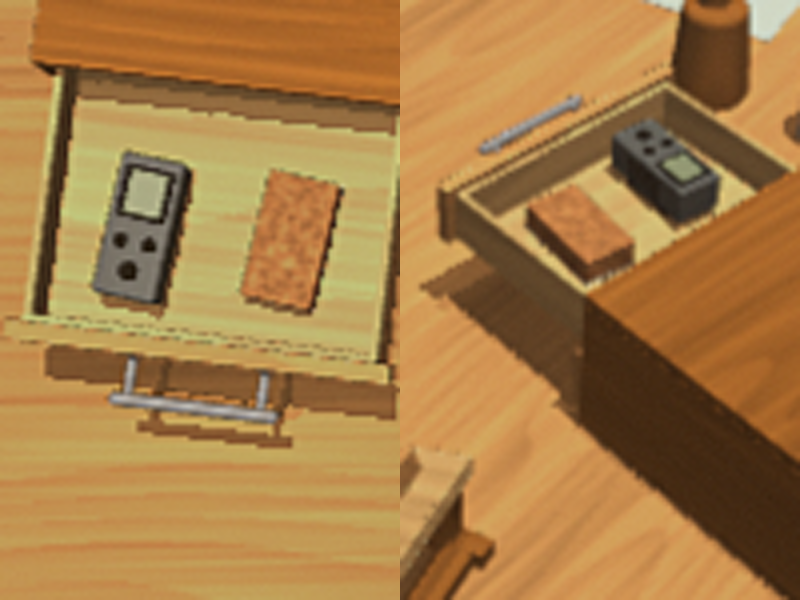

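The drawer is open. The meter lies on the left, spanning crop (95..190,151..304) of the top view, and the block is clear to its right. Both are fully out from under the chest top.

Run:
```python
from h import *
np.set_printoptions(precision=4,suppress=True)
D=tri(('top',241.6,187.6),('scene',370.6,161.4));B=tri(('top',236.4,206.9),('scene',360.4,153.1))
print('display',D,'button',B); d=D[0]-B[0]; print('yaw',np.degrees(np.arctan2(d[1],d[0])))
for cam,f,(r,c0,h,w) in (('top','t2',(172,222,50,40)),('scene','s2',(142,350,40,36))):
    im=np.load(f'pics/{f}.npy')[r:r+h,c0:c0+w].astype(int)
    g=(im.max(2)-im.min(2)<28)
    g=g&(im.max(2)>25)
    for nm,m in(('all',g),('lit',g&(im.max(2)>75 if cam=='top' else g))):
        n,l,st,_=cv2.connectedComponentsWithStats(m.astype(np.uint8)); k=1+st[1:,4].argmax()
        m2=cv2.morphologyEx((l==k).astype(np.uint8),cv2.MORPH_CLOSE,np.ones((9,9)))
        ct=max(cv2.findContours(m2,0,1)[0],key=cv2.contourArea)
        bx=cv2.boxPoints(cv2.minAreaRect(ct))+[c0,r]
        print(cam,nm,st[k,4],bx.round(1).tolist())
        if cam=='top':
            P=np.array([onz('top',*p,.14) for p in bx]);print(P[:,:2],P.mean(0))
```

```text
display (array([0.609 , 0.1931, 0.1453]), np.float64(0.19636855369330314)) button (array([0.5496, 0.2081, 0.1449]), np.float64(2.944609570879078))
yaw -14.248605224965615
top all 505 [[227.7, 212.1], [236.0, 177.6], [252.8, 181.6], [244.5, 216.1]]
[[0.5357 0.2365]
 [0.6403 0.2107]
 [0.627  0.1597]
 [0.5226 0.1857]] [0.5814 0.1981 0.14  ]
top lit 339 [[227.7, 212.1], [236.0, 177.6], [250.9, 181.2], [242.6, 215.6]]
[[0.5357 0.2365]
 [0.6403 0.2107]
 [0.6285 0.1654]
 [0.524  0.1913]] [0.5821 0.201  0.14  ]
scene all 371 [[346.2, 158.1], [356.1, 144.8], [382.2, 164.4], [372.2, 177.7]]
scene lit 371 [[346.2, 158.1], [356.1, 144.8], [382.2, 164.4], [372.2, 177.7]]
```

```bash
python3 -m jog '[[[0,0,0],[0,0,7],0.15],[[0,0,0],[0,0,14],0.15],[[0,0,0],[0,0,21],0.15],[[0,0,0],[0,0,28],0.15],[[0,0,0],[0,0,35],0.15],[[0,0,0],[0,0,42],0.15],[[0,0,0],[0,0,49],0.15],[[0,0,0],[0,0,56],0.15],[[0,0,0],[0,0,63],0.15],[[0,0,0],[0,0,70],0.15],[[0,0,0],[0,0,77],0.15],[[0,0,0],[0,0,84],0.15]]'
python3 -c "
from h import *
plan([.582,.201,.23],down(-104))"
```

```text
time_s: 6.55
position: [0.4075, -0.1225, 0.2885]
tcp_rot: [[1.0, -0.002, 0.007], [-0.002, -1.0, 0.0], [0.007, -0.0, -1.0]]
force: [0.1, -1.4, 0.3]
opening: 0.854
at [ 0.4075 -0.1225  0.2885] t 6.55 F [ 0.1 -1.4  0.3] open 0.854
shift mm [ 173.3 -324.    59.8] turn [-0.1 -0.4 13.9]
```

```bash
python3 -m jog '[[[19,-36,0],[0,0,1],0.15],[[38,-72,0],[0,0,3],0.15],[[57,-108,0],[0,0,5],0.15],[[76,-144,0],[0,0,7],0.15],[[95,-180,0],[0,0,9],0.15],[[114,-216,0],[0,0,11],0.15],[[133,-252,0],[0,0,13],0.15],[[152,-288,20],[0,0,14],0.15],[[173,-324,40],[0,0,14],0.15],[[173,-324,60],[0,-0.4,14],0.15],[[173,-324,60],[0,-0.4,14],0.15],[[173,-324,60],[0,-0.4,14],0.15]]'
python3 -c "
from h import *
plan([.582,.201,.109],down(-104))"
```

```text
time_s: 7.55
position: [0.5786, 0.2011, 0.2281]
tcp_rot: [[0.971, -0.238, -0.004], [-0.238, -0.971, -0.001], [-0.004, 0.002, -1.0]]
force: [0.3, -1.2, -0.4]
opening: 0.847
at [0.5786 0.2011 0.2281] t 7.55 F [ 0.3 -1.2 -0.4] open 0.847
shift mm [  3.8  -0.9 119.1] turn [0.1 0.2 0.3]
```

```bash
python3 -m jog '[[[2,0,30],[0,0,0],0.15],[[2,0,60],[0,0,0],0.15],[[2,0,80],[0,0,0],0.15],[[2,0,95],[0,0,0],0.15],[[2,0,108],[0,0,0],0.15],[[2,0,118],[0,0,0],0.15],[[2,0,118],[0,0,0],0.15],[[2,0,118],[0,0,0],0.15]]'
python3 -c "
from h import *
plan([.582,.201,.109],down(-104))"
```

```text
time_s: 8.22
position: [0.5833, 0.1987, 0.113]
tcp_rot: [[0.97, -0.241, 0.002], [-0.241, -0.97, -0.0], [0.002, -0.001, -1.0]]
force: [0.5, 0.5, 0.2]
opening: 0.851
at [0.5833 0.1987 0.113 ] t 8.2167 F [0.5 0.5 0.2] open 0.851
shift mm [-1.8 -1.9  4. ] turn [-0.  -0.1  0. ]
```

```bash
python3 -m jog '[[[-1,-2,3],[0,0,0],0.3],[[-1,-2,3],[0,0,0],0.5],[[-1,-2,3],[0,0,0],0.7],[[-1,-2,3],[0,0,0],1],[[-1,-2,3],[0,0,0],1],[[-1,-2,3],[0,0,0],1],[[-1,-2,3],[0,0,0],1],[[-1,-2,3],[0,0,0],1]]'
python3 -m jog '[[[0,0,-10],[0,0,0],1],[[0,0,-30],[0,0,0],1],[[0,0,-60],[0,0,0],1],[[0,0,-90],[0,0,0],1],[[0,0,-120],[0,0,0],1],[[0,0,-150],[0,0,0],1],[[0,0,-150],[0,0,0],1],[[0,0,-150],[0,0,0],1]]'
python3 - <<'E'
from h import *
plan([.575,-.331,.26],down(-75))
C=np.array([.575,-.331,.101]); R=down(-75.1,15,14.9); n=-R[:,2]
print(R.round(3)); plan(C+n*(.017+.08),R)
E
```

```text
time_s: 8.88
position: [0.5829, 0.2011, 0.1094]
tcp_rot: [[0.971, -0.241, 0.002], [-0.241, -0.971, -0.0], [0.002, -0.0, -1.0]]
force: [-1.4, -1.0, 1.3]
opening: 0.569
time_s: 9.55
position: [0.5833, 0.2017, 0.2611]
tcp_rot: [[0.971, -0.241, 0.006], [-0.241, -0.971, 0.001], [0.006, -0.002, -1.0]]
force: [-1.1, -0.3, -3.0]
opening: 0.571
at [0.5833 0.2017 0.2611] t 9.55 F [-1.1 -0.3 -3. ] open 0.571
shift mm [1.202e+02 5.190e+02 5.000e-01] turn [ -0.1  -0.4 -28.9]
[[ 0.933  0.257  0.25 ]
 [ 0.248 -0.966  0.067]
 [ 0.259  0.    -0.966]]
at [0.5833 0.2017 0.2611] t 9.55 F [-1.1 -0.3 -3. ] open 0.571
shift mm [ 97.8 531.3  65.7] turn [  3.7  14.3 -28.7]
```

```bash
python3 -m jog '[[[5,20,0],[0,0,-1],1],[[13,55,0],[0,0,-3],1],[[22,93,0],[0,0,-5],1],[[31,131,0],[0,0,-8],1],[[40,169,0],[0,0,-11],1],[[48,207,0],[0,0,-14],1],[[57,245,0],[0,0,-17],1],[[66,283,0],[0,0,-20],1],[[75,321,0],[0,0,-23],1],[[84,360,0],[0,0,-26],1],[[92,398,0],[0,0,-29],1],[[98,425,0],[0,0,-29],1]]'
python3 - <<'E'
from h import *
C=np.array([.575,-.331,.101]); R=down(-75.1,15,14.9); n=-R[:,2]
plan(C+n*(.017+.06),R)
E
```

```text
time_s: 10.55
position: [0.5735, -0.2377, 0.2563]
tcp_rot: [[0.966, 0.26, -0.002], [0.26, -0.966, 0.001], [-0.002, -0.002, -1.0]]
force: [0.2, 0.3, -2.2]
opening: 0.57
at [ 0.5735 -0.2377  0.2563] t 10.55 F [ 0.2  0.3 -2.2] open 0.57
shift mm [-42.5  90.7  80.8] turn [-0.1 15.1  0.1]
```

```bash
python3 -m jog '[[[-10,25,0],[0,4,0],1],[[-21,50,0],[0,8,0],1],[[-32,75,0],[0,12,0],1],[[-42,90,10],[0,15,0],1],[[-42,90,30],[0,15,0],1],[[-42,90,50],[0,15,0],1],[[-42,90,65],[0,15,0],1],[[-42,90,76],[0,15,0],1],[[-42,90,80],[0,15,0],1],[[-42,90,80],[0,15,0],1],[[-42,90,80],[0,15,0],1]]'
python3 - <<'E'
from h import *
C=np.array([.575,-.331,.101]); R=down(-75.1,15,14.9); n=-R[:,2]
plan(C+n*(.017+.02),R)
s=snap('scene','s3');t=snap('top','t3')
def c(im,r,u,w=80,h=60,f=5): return cv2.resize(im[r:r+h,u:u+w],None,fx=f,fy=f,interpolation=cv2.INTER_CUBIC)
cv2.imwrite('pics/c3.png',np.hstack([c(t,140,350,100,120,4),c(s,180,210,100,120,4)])[:,:,::-1])
E
```

```text
time_s: 11.47
position: [0.5584, -0.3324, 0.1788]
tcp_rot: [[0.932, 0.26, 0.251], [0.251, -0.966, 0.068], [0.26, 0.0, -0.966]]
force: [-0.1, -0.4, -1.5]
opening: 0.572
at [ 0.5584 -0.3324  0.1788] t 11.4667 F [-0.1 -0.4 -1.5] open 0.572
shift mm [-4.4  2.9 42.4] turn [-0.  -0.1  0.2]
```

View pics/c3.png

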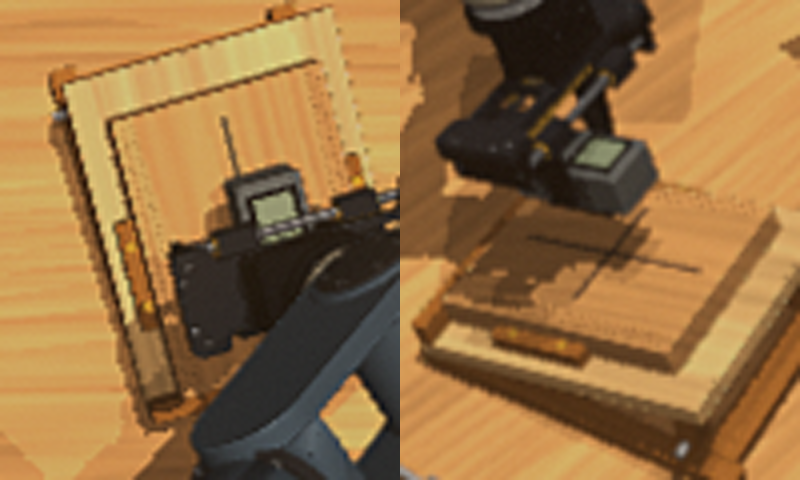

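Run:
```python
from h import *
np.set_printoptions(precision=4,suppress=True)
s=bot.read_state();R=np.array(s['tcp_rot']);p=np.array(s['position']); 
T=lambda x,y:(350+x/4-.4,140+y/4-.4); S=lambda x,y:(210+(x-400)/4-.4,180+y/4-.4)
# automatic display centroid (light greenish)
for cam,f,(r,c0,h,w) in(('top','t3',(182,405,22,26)),('scene','s3',(208,245,20,28))):
    im=np.load(f'pics/{f}.npy')[r:r+h,c0:c0+w].astype(int)
    m=((im[:,:,1]>115)&(abs(im[:,:,0]-im[:,:,1])<25)&(im[:,:,2]<im[:,:,1])).astype(np.uint8)
    n,l,st,ce=cv2.connectedComponentsWithStats(m);k=1+st[1:,4].argmax();print(cam,st[k],ce[k]+[c0,r])
for n,a,b in(('+y',T(230,182),S(647,139)),('-y',T(299,167),S(611,181)),('disp',T(275,214),S(601,152))):
    q,e=tri(('top',*a),('scene',*b)); print(n,q,e,'in tool mm',(R.T@(q-p)*1000).round(1))
for loc in((55,-25,-31),(55,25,-31)):
    q=p+R@np.array(loc)/1000; print(loc,(np.array(proj('top',q))-[350,140])*4,(np.array(proj('scene',q))-[210,180])*4+[400,0])
```

```text
top [ 8  6 11  8 58] [418.069  191.7069]
scene [10  7 11  6 40] [259.925 217.75 ]
+y [ 0.5984 -0.2964  0.2255] 6.475883860184336 in tool mm [ 57.9 -24.9 -31.5]
-y [ 0.6091 -0.3454  0.2246] 4.348681729317588 in tool mm [ 55.3  25.2 -31.1]
disp [ 0.5765 -0.3276  0.2198] 2.8584504581753647 in tool mm [ 28.2  -0.4 -33.6]
(55, -25, -31) [232.4355 187.161 ] [646.8863 137.2519]
(55, 25, -31) [299.5168 167.7903] [612.2038 179.3202]
```

```bash
python3 -m jog '[[[-3,2,15],[0,0,0],1],[[-4.5,2,28],[0,0,0],1],[[-4.5,2,36],[0,0,0],1],[[-4.5,2,42],[0,0,0],1],[[-4.5,2,42],[0,0,0],1],[[-4.5,2,42],[0,0,0],1],[[-4.5,2,42],[0,0,0],1]]'
python3 - <<'E'
from h import *
C=np.array([.575,-.331,.101]); R=down(-75.1,15,14.9); n=-R[:,2]
plan(C+n*(.0174+.003)-R[:,0]*.001,R)
plan(C+n*(.0174-.004)-R[:,0]*.001,R); print(n@bot.read_state()['force'])
E
```

```text
time_s: 12.15
position: [0.5655, -0.3332, 0.1382]
tcp_rot: [[0.932, 0.26, 0.253], [0.251, -0.966, 0.066], [0.261, 0.002, -0.965]]
force: [0.2, 0.1, -3.3]
opening: 0.574
at [ 0.5655 -0.3332  0.1382] t 12.15 F [ 0.2  0.1 -3.3] open 0.574
shift mm [-1.3  0.3 18. ] turn [ 0.1 -0.1  0.2]
at [ 0.5655 -0.3332  0.1382] t 12.15 F [ 0.2  0.1 -3.3] open 0.574
shift mm [-1.3  0.2 25. ] turn [ 0.1 -0.1  0.2]
-3.2193652188312303
```

```bash
python3 -m jog '[[[-1,0.5,6],[0,0,0],1],[[-1,0.5,11],[0,0,0],1],[[-1,0.5,15],[0,0,0],1],[[-1,0.5,18],[0,0,0],1],[[-1,0.5,18],[0,0,0],1],[[-1,0.5,18],[0,0,0],1],[[-1,0.5,18],[0,0,0],1]]'
python3 - <<'E'
from h import *
C=np.array([.575,-.331,.101]); R=down(-75.1,15,14.9); n=-R[:,2]
plan(C+n*(.0174-.004)-R[:,0]*.001,R); print(n@bot.read_state()['force'])
E
```

```text
time_s: 12.73
position: [0.5689, -0.3325, 0.1197]
tcp_rot: [[0.932, 0.26, 0.252], [0.251, -0.966, 0.067], [0.261, 0.001, -0.965]]
force: [0.4, -0.6, -1.2]
opening: 0.571
at [ 0.5689 -0.3325  0.1197] t 12.7333 F [ 0.4 -0.6 -1.2] open 0.571
shift mm [0.2 0.2 6.3] turn [-0.  -0.1  0.2]
-1.1932202158458898
```

```bash
python3 -m jog '[[[0,0,1],[0,0,0],1],[[0,0,2],[0,0,0],1],[[0,0,2],[0,0,0],1],[[0,0,2],[0,0,0],1],[[0,0,2],[0,0,0],1]]'
python3 - <<'E'
from h import *
C=np.array([.575,-.331,.101]); R=down(-75.1,15,14.9); n=-R[:,2]
f=[]
for i in range(4): plan(C+n*(.0174-.004)-R[:,0]*.001,R); f.append(n@bot.read_state()['force']); vision.capture('top')
print(f)
E
```

```text
time_s: 13.15
position: [0.5693, -0.3323, 0.1178]
tcp_rot: [[0.932, 0.26, 0.252], [0.251, -0.966, 0.067], [0.26, 0.001, -0.965]]
force: [-0.7, -1.1, -3.1]
opening: 0.573
at [ 0.5693 -0.3323  0.1178] t 13.15 F [-0.7 -1.1 -3.1] open 0.573
shift mm [0.3 0.3 4.4] turn [-0.  -0.1  0.2]
at [ 0.5693 -0.3323  0.1178] t 13.2 F [-0.3  0.1 -1.9] open 0.573
shift mm [0.3 0.2 4.4] turn [-0.  -0.1  0.2]
at [ 0.5693 -0.3323  0.1178] t 13.25 F [-0.6  0.2 -2.4] open 0.569
shift mm [0.2 0.2 4.4] turn [-0.  -0.1  0.2]
at [ 0.5693 -0.3323  0.1178] t 13.3 F [-0.2  0.4 -2.7] open 0.57
shift mm [0.3 0.2 4.4] turn [-0.  -0.1  0.2]
[np.float64(-2.7774824334210497), np.float64(-1.7811950129924572), np.float64(-2.2140012029885288), np.float64(-2.635255021377476)]
```

No contact yet; the baseline reads about -2.4 N. I'll creep on in 2 mm steps.

```bash
cat > f.py <<'E'
from h import *
C=np.array([.575,-.331,.101]); R=down(-75.1,15,14.9); n=-R[:,2]
f=[]
for i in range(6): f.append(n@bot.read_state()['force']); vision.capture('top')
plan(C+n*(.0174-.004)-R[:,0]*.001,R); print('n-force',np.mean(f).round(2),np.round(f,1))
E
python3 -m jog '[[[0,0,1],[0,0,0],1],[[0,0,2],[0,0,0],1],[[0,0,2],[0,0,0],1],[[0,0,2],[0,0,0],1]]'; python3 f.py
```

```text
time_s: 13.68
position: [0.5698, -0.3323, 0.1163]
tcp_rot: [[0.932, 0.26, 0.252], [0.251, -0.966, 0.067], [0.261, 0.001, -0.965]]
force: [-1.5, -0.3, 2.3]
opening: 0.573
at [ 0.5699 -0.3323  0.1161] t 13.9833 F [-1.6 -0.6  3.1] open 0.576
shift mm [0.2 0.1 2.5] turn [ 0.  -0.1  0.2]
n-force 2.71 [2.6 2.4 2.  4.1 3.  2.3]
```

```bash
python3 -m jog '[[[0,0,1],[0,0,0],1],[[0,0,1],[0,0,0],1],[[0,0,1],[0,0,0],1]]'; python3 f.py
```

```text
time_s: 14.23
position: [0.5702, -0.3322, 0.115]
tcp_rot: [[0.932, 0.26, 0.252], [0.251, -0.966, 0.067], [0.261, 0.001, -0.965]]
force: [-2.4, 0.9, 4.3]
opening: 0.573
at [ 0.5702 -0.3322  0.115 ] t 14.5333 F [-2.3 -1.4  3.4] open 0.571
shift mm [0.2 0.1 1.4] turn [ 0.  -0.1  0.2]
n-force 4.0 [4.7 2.9 4.3 3.3 4.2 4.6]
```

```bash
python3 -m jog '[[[0,0,1],[0,0,0],1],[[0,0,1],[0,0,0],1],[[0,0,1],[0,0,0],1],[[0,0,1],[0,0,0],1]]'; python3 f.py
python3 - <<'E'
from h import *
s=snap('scene','s4');t=snap('top','t4')
def c(im,r,u,w=80,h=60,f=5): return cv2.resize(im[r:r+h,u:u+w],None,fx=f,fy=f,interpolation=cv2.INTER_CUBIC)
cv2.imwrite('pics/c4.png',np.hstack([c(t,150,370,80,100,5),c(s,195,220,80,100,5)])[:,:,::-1])
p=bot.read_state();R=np.array(p['tcp_rot']);p=np.array(p['position'])
for loc in((56,-25,-31),(56,25,-31)):
    q=p+R@np.array(loc)/1000; print(loc,(np.array(proj('top',q))-[370,150])*5,(np.array(proj('scene',q))-[220,195])*5+[400,0])
E
```

```text
time_s: 14.87
position: [0.5704, -0.3322, 0.1141]
tcp_rot: [[0.932, 0.26, 0.252], [0.251, -0.966, 0.067], [0.261, 0.001, -0.965]]
force: [-2.4, -0.1, 4.6]
opening: 0.566
at [ 0.5704 -0.3321  0.114 ] t 15.1667 F [-2.  -0.5  4.9] open 0.57
shift mm [0.2 0.1 0.4] turn [ 0.  -0.1  0.2]
n-force 5.29 [5.  5.6 4.8 5.7 5.5 5.1]
(56, -25, -31) [168.52108516 172.4036237 ] [681.18037095 177.08756805]
(56, 25, -31) [248.42550535 149.38420521] [639.50214127 230.07081202]
```

View pics/c4.png

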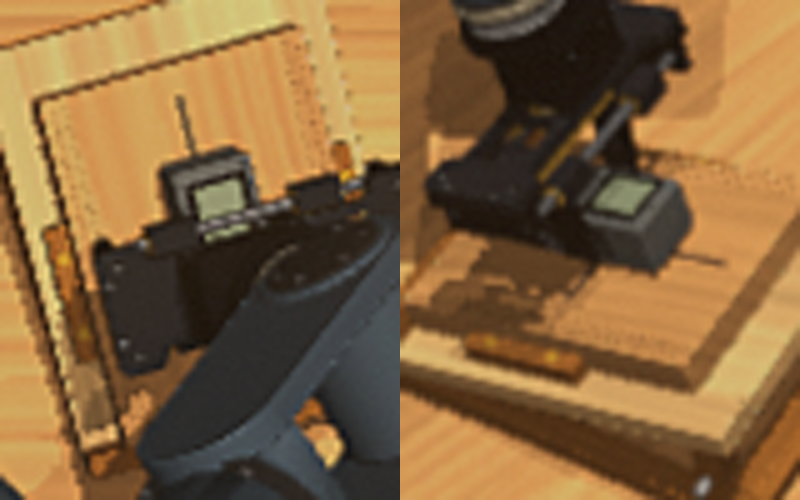

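```bash
python3 -c "
from h import *
print(bot.read_state()['qvel'].round(2)); bot.hand_in()"
```

```text
[ 0.05 -0.03 -0.02  0.06  0.02  0.01]
the job is handed in; nothing more can be done
```

I opened the top drawer about 0.19 m by its handle, lifted out the meter, and pressed its foot on the pencilled cross. I handed the job in at about 15 s, still holding the meter pressed there; the hand-in gives no verdict.

Last checks before handing in:
- **Push:** the force along the slope's normal was +5.3 N, against −2.4 N hanging free. That is about 7.7 N on the foot, so roughly 4 mm in, or half.
- **Position:** the tool was within about 0.5 mm and 0.2° of the planned pose. The two camera views put the foot within about 4 mm of the crossing and along the grain. The scene view read slightly further off than the top view, but well inside the 12 mm limit.
- **Grip and rest:** the opening was steady at about 50 mm, the meter's width, and the arm was still.
- **Other objects:** the sanding block was lying in the drawer before I lifted the meter out. I did not look again at it, the mallet, the gouge or the glue bottle afterwards, but I never went near them or felt contact.

While pulling the drawer, the force sensor showed about 23 N sideways. My estimate of the chest's angle was 1 to 2° off, and the force went away when I let go of the handle. That is under the stated limits.

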